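Wind the timer, then hold the reading lens in focus over the crystal

TASK

Wind the clockwork timer's key clockwise, in as many part turns as it takes, until the key's needle comes up to the stop pin on the dial. Then lift the reading lens off its rest and hold it level, centred over the crystal, with the glass at the height of the brass pointer on the focus post; finish there, still holding it steady in the gripper. Do not let the lens touch the crystal's stand or shift the pointer, and leave the other things on the table where they are.

Things in the scene. Friction and masses are not known exactly. Their poses are not given: they have to be found in the camera images.
- timer: clockwork timer fixed to the table: a white round case with a steel dial on top, 92 mm across, top at 55 mm above the table. Origin: centre of its underside, z up. A stop pin 5 mm across and 7 mm high stands on the dial 36 mm from the centre, at 3.50 rad clockwise (seen from above) from the timer's x axis.
- key (a joint): turn of the timer's key in rad, growing clockwise seen from above; 0 = the needle points along the timer's x axis, end stop at 3.3 = needle at the stop pin. It starts somewhere between 0 and 0.5. It resists with about 0.05 N m plus a spring of 0.01 N m per rad, and stays where it is left.
- key_grip (a point): middle of the key's steel wing, on the vertical turning axis, 87 mm above the table. The wing is an upright plate 36 mm long (this point's x), 10 mm thick (its y), 28 mm high (73 to 101 mm above the table); a thin needle just above the dial sticks out under its +x end to 36 mm from the axis. The point turns with the key; its z is up.
- rest: wooden lens rest fixed to the table. Its origin lies on the table below the lens's ring; its x axis is that of the lens lying on it. Base 60 mm wide, 6 mm thick, from x = -135 to +45 mm; a block under the ring (x = -23 to 23 mm) and a block with two low lips (up to 35 mm) under the handle's end (x = -122 to -102 mm), both 27 mm high, the handle being free between them.
- lens: reading lens, about 75 g, lying level on the rest: a dark steel ring 58 mm across with a glass in it, and a straight black handle, in all 14 mm high. Origin: centre of the ring's underside; z up; the handle runs along -x and is 16 mm wide and 14 mm high from x = -42 to x = -124 mm (a 10 mm neck joins it to the ring).
- lens_center (a point): centre of the lens's glass, 7 mm above the lens's origin
- lens_handle (a point): where to grip the lens: on the middle of the handle's section, 62 mm from the glass's centre along the lens's -x and at the glass's height (34 mm above the table on the rest); about 15 mm from the centre of mass; axes as the lens
- stage: specimen stand fixed to the table: a grey round base 96 mm across, 12 mm high, with a white round plinth and the crystal in the middle. Origin: centre of its underside, z up. Along its +x a 30 mm wide tongue reaches to 94 mm and carries the focus post, 8 mm thick and 200 mm high, 75 mm from the centre.
- crystal_tip (a point): tip of the upright glassy crystal in the middle of the stand, 64 mm above the table
- pointer_tip (a point): tip of the small brass pointer that marks the focal height: it sticks out of a brass collar (18 mm across, 16 mm high) on the focus post, at the collar's mid-height, towards the crystal and ends 50 mm from the crystal's axis. Its height (125 to 175 mm above the table) differs each time; a push of some 4 N would shift it.
- dish: shallow round glass dish, 68 mm across, 14 mm high; leave it alone. Origin: centre of its underside
- stopper: cork stopper, 30 mm across, 28 mm high; leave it alone. Origin: centre of its underside
- spoon: steel spoon with a wooden handle, 180 mm long, lying on the table; leave it alone. Origin: centre of its underside
- cup: small clear cup, 50 mm across, 50 mm high; leave it alone. Origin: centre of its underside
- beaker: empty glass beaker, 64 mm across, 90 mm high; leave it alone. Origin: centre of its underside
- flask: conical glass flask, 84 mm across, 130 mm high; leave it alone. Origin: centre of its underside
- bottle: white bottle, 56 mm across, 120 mm high; leave it alone. Origin: centre of its underside
Not all that is in view belongs to the job. What is shaped like the lens but green, pink or red is not meant.

How it is judged:
By the outcome, as a careful person would: the job done as asked, in the order asked, and still so for the second after the job is handed in, while the arm keeps its last pose, push and grip.
It also fails if it takes over 72 s, if anything falls off the work surface, if the arm or the gripper's body presses on something with over 40 N, if the wrist force passes 120 N, or if a joint passes its speed limit or range.

ROBOT

A 7-joint arm with a two-finger parallel gripper is mounted at the origin on the work surface. World frame = base frame: x ahead of the robot, y to its left, z up, the work surface at z = 0. Lengths are in m, angles in rad, forces in N, time in s.
With the tool pointing down it reaches from about 0.425 to 0.925 m from the base axis. Payload 6.8 kg.
Tool frame: the origin (TCP) lies midway between the tips of the shut fingers; the grasp point (between the pads) lies 19 mm behind it; z points along the fingers, y is the line along which they close (so a half turn about z gives the same grasp; the last joint's range is limited). The gripper opens to 85 mm and grips with 20 to 120 N. Pads are 22 mm wide; open, the fingers measure 114 mm over their backs; the gripper's body (76 mm by 85 mm) begins 54 mm behind the grasp point. The pads swing forward as they close: fully open they stand 13 mm farther back than shut.
Start: joints at [1.013, 0.477, 0.022, 1.555, -0.011, 1.109, -0.083], TCP at [0.293, -0.608, 0.211] pointing down, gripper open.
Joint ranges: [-2.96, 2.96], [-0.34, 2.1], [-1.41, 1.46], [0.24, 2.44], [-1.37, 4.51], [0.17, 1.92], [-2.96, 2.96]. Speed limits (rad/s): [2.39, 2.39, 3.14, 3.14, 3.14, 3.14, 3.14].

INTERFACE

Orientations are given as a rotation vector (axis times angle).
In Python, from bench import get_obs, grab_frame, camera_params, r gives the robot as it stands.
- The arm moves only by the shell command python3 -m jog 'ROWS' [FORCE]. ROWS is JSON, a list of rows, each an object of numbers: "rx", "ry", "rz": the turn, a rotation vector about the world's x, y, z scaled (see below); "x", "y", "z": the shift along the world's x, y, z scaled (see below); "jaw": the opening, from -1 (shut) to 1 (fully open). In form: [{"rx": .., "ry": .., "rz": .., "x": .., "y": .., "z": .., "jaw": ..}, ...]. A call has 1 to 8 rows; each row shifts and turns the commanded pose from where the row before left it; what a row does not reach is not made up. The controller multiplies each number of a shift by 60 mm and each number of a turn by 10 degrees. A row lasts 1/8 s, in which the tool goes at most 62.5 mm and 10.7 degrees, less where a joint would pass 70% of its speed; a pose out of reach is approached as far as the arm can. A call with a number of a shift or a turn outside -1 to 1 is refused whole. A call with a gripper value outside its range is refused whole. The fingers move at their own pace and stop on an object; FORCE is the grip in N (left out, the last holds). Time passes only in rows, so rows that do not move let the fingers close. It gives the time, the measured TCP pose, the force, the opening and the grip force at its end, in the units of the state.
- get_obs(): the state, without advancing time (a new reading comes with each control period).
- grab_frame(name): name is "scene" or "top" or "wrist"; returns the picture (400x640x3 uint8, red, green, blue); there is no depth.
- camera_params(name): a dict with "fx", "fy", "cx", "cy" (pixels), "R" (3x3) and "t" (3): a world point X has camera coordinates R X + t. Camera axes: x right, y down, z forward; pixel columns grow to the right and rows downward; lengths in m; the calibration is good to about 2 mm. A picture is of the moment at which its call begins: read the wrist's pose just before it. camera_params takes no time and is no camera call; for the wrist camera it gives the pose at the moment of the call.
- r.hand_in(): hands the job in; it is judged then, once.
The state is a dict: "clock": time; "joints": joint angles; "qvel": joint speeds; "tau": joint torques, N m; "tcp_pos": TCP position; "orientation": TCP orientation; "contact_force": force on the tool from outside, world axes, zero at the start; "moment": the same for the moment, N m; "grip_width": finger opening in m; "gripper_force": force on a finger pad.
Only numpy, scipy, OpenCV 4.12 (cv2) and the standard library are available. Lean on these libraries where they do the work, as an engineer would, in place of code of your own. Each camera call takes 0.05 s, during which the arm holds its last target. There are 200 camera calls.

## Working session

There is one attempt and no reset: what is moved stays moved. The work goes in short steps, Python scripts to look and compute and a shell command to move; the robot and the scene stay as the last step left them, time stands still between calls to the robot, and variables do not carry over. Pictures are saved under pics/ and viewed, at most 10 in all, crops included, and the job is handed in when it is done.

```bash
mkdir -p pics; ls; python3 - <<'E'
from bench import get_obs, grab_frame, camera_params, r
import cv2,numpy as np
o=get_obs();print({k:np.round(v,3) for k,v in o.items()})
for n in("scene","top"):
    p=camera_params(n);print(n,{k:np.round(v,3).tolist() for k,v in p.items()})
    f=grab_frame(n);cv2.imwrite(f"pics/{n}0.png",f[:,:,::-1])
a=cv2.imread("pics/top0.png");cv2.imwrite("pics/top0b.png",cv2.resize(a,(800,500)))
E
```

```text
pics
{'clock': np.float64(0.0), 'joints': array([ 1.013,  0.478,  0.022,  1.556, -0.012,  1.109, -0.083]), 'qvel': array([-0.002,  0.001,  0.001,  0.001,  0.001,  0.001,  0.001]), 'tau': array([-1.0000e-03, -5.9646e+01,  1.6070e+00, -2.8120e+01,  1.3000e-02,
        1.0000e-02, -0.0000e+00]), 'tcp_pos': array([ 0.293, -0.607,  0.21 ]), 'orientation': array([-3.061e+00, -7.000e-01,  1.000e-03]), 'contact_force': array([ 0.533,  0.179, -0.113]), 'moment': array([0.009, 0.01 , 0.005]), 'gripper_force': np.float64(0.0), 'grip_width': np.float64(0.085)}
scene {'fx': 487.435, 'fy': 487.435, 'cx': 320.924, 'cy': 200.171, 'R': [[-0.602, 0.799, -0.014], [0.69, 0.511, -0.512], [-0.402, -0.318, -0.859]], 't': [0.318, -0.293, 1.548]}
top {'fx': 402.128, 'fy': 402.128, 'cx': 317.729, 'cy': 200.721, 'R': [[-0.015, -1.0, 0.003], [-0.987, 0.014, -0.159], [0.159, -0.005, -0.987]], 't': [-0.005, 0.526, 1.195]}
```

View pics/top0.png

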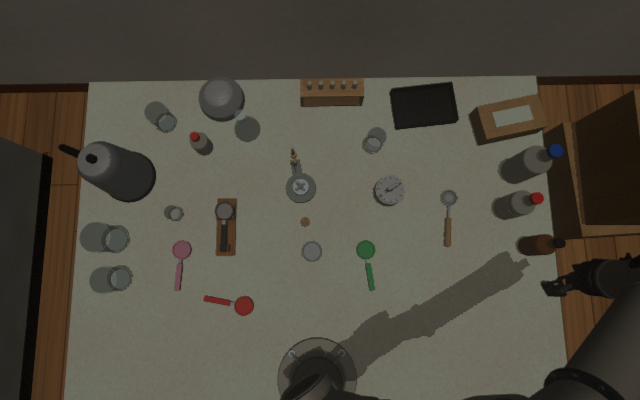

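View pics/scene0.png

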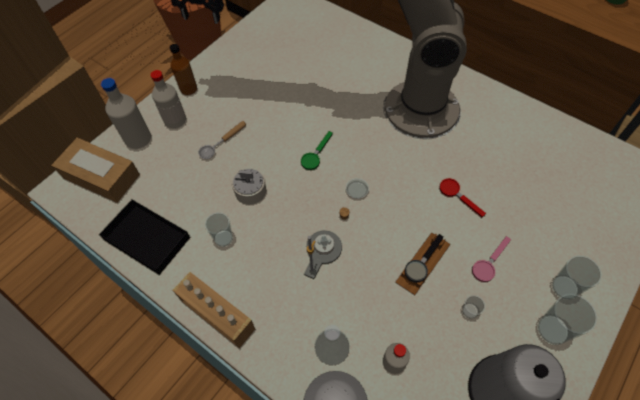

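The top view shows the timer at (389,190) and the stage at (300,187), with its post towards (294,155). The black-handled lens lies on its wooden rest, ring at (224,211) and handle end at (224,248).

Lens-like candidates are green (366,250), pink (181,250), red (244,306), the spoon (448,198) and the black one (224,211). Only the dark ring with a black handle on the wooden rest fits the description. I'll confirm that in a crop along with the timer and stage.

```bash
cat > h.py <<'E'
from bench import get_obs, grab_frame, camera_params, r
import cv2,numpy as np
from scipy.spatial.transform import Rotation as Ro
np.set_printoptions(precision=4,suppress=True)
def ray(p,u,v):
    R=np.array(p["R"]);t=np.array(p["t"])
    d=R.T@np.array([(u-p["cx"])/p["fx"],(v-p["cy"])/p["fy"],1.]);return -R.T@t,d/np.linalg.norm(d)
def plane(p,u,v,z):
    c,d=ray(p,u,v);return c+d*(z-c[2])/d[2]
def tri(obs):
    A=np.zeros((3,3));b=np.zeros(3);L=[]
    for p,u,v in obs:
        c,d=ray(p,u,v);M=np.eye(3)-np.outer(d,d);A+=M;b+=M@c;L.append((M,c))
    x=np.linalg.solve(A,b);return x,[np.linalg.norm(M@(x-c))*1000 for M,c in L]
def proj(p,X):
    q=np.array(p["R"])@np.array(X)+np.array(p["t"]);return np.array([p["fx"]*q[0]/q[2]+p["cx"],p["fy"]*q[1]/q[2]+p["cy"]])
E
python3 - <<'E'
from h import *
t=cv2.imread("pics/top0.png");s=cv2.imread("pics/scene0.png")
def c(i,u,v,w=40,h=50):return cv2.resize(i[v-h:v+h,u-w:u+w],(266,333),interpolation=cv2.INTER_CUBIC) if 0 else cv2.resize(i[v-37:v+37,u-33:u+33],(264,296),interpolation=cv2.INTER_CUBIC)
a=np.vstack([np.hstack([c(t,224,225),c(t,300,175),c(t,389,190)]),np.hstack([c(s,423,262),c(s,320,250),c(s,249,183)])])
cv2.imwrite("pics/crop.png",cv2.convertScaleAbs(a,alpha=1.5))
pt,ps=camera_params("top"),camera_params("scene")
for n,a,b,z in [("timer",(389,190),(249,182),.055),("ring",(224,211),(417,270),.034),("hend",(224,248),(437,240),.034),("post",(293,152),(310,242),.2),("stage",(300,188),(324,247),.03)]:
    print(n,plane(pt,*a,z),plane(ps,*b,z),tri([(pt,*a),(ps,*b)]))
E
```

```text
timer [ 0.5536 -0.2309  0.055 ] [ 0.559  -0.2249  0.055 ] (array([ 0.555 , -0.2319,  0.044 ]), [np.float64(1.1461738756584383), np.float64(1.1461738756583797)])
ring [0.4989 0.2767 0.034 ] [0.4972 0.2806 0.034 ] (array([0.4981, 0.2787, 0.0334]), [np.float64(2.1125094583683417), np.float64(2.112509458368316)])
hend [0.3856 0.2741 0.034 ] [0.3941 0.2786 0.034 ] (array([0.3863, 0.2773, 0.0197]), [np.float64(0.10394339138763657), np.float64(0.10394339138770076)])
post [0.6359 0.0538 0.2   ] [0.6568 0.0697 0.2   ] (array([0.645 , 0.0571, 0.1655]), [np.float64(1.6295262171360498), np.float64(1.6295262171360312)])
stage [0.5686 0.0421 0.03  ] [0.5845 0.0528 0.03  ] (array([0.5739, 0.0438, 0.0009]), [np.float64(0.6362162210815795), np.float64(0.6362162210814575)])
```

View pics/crop.png

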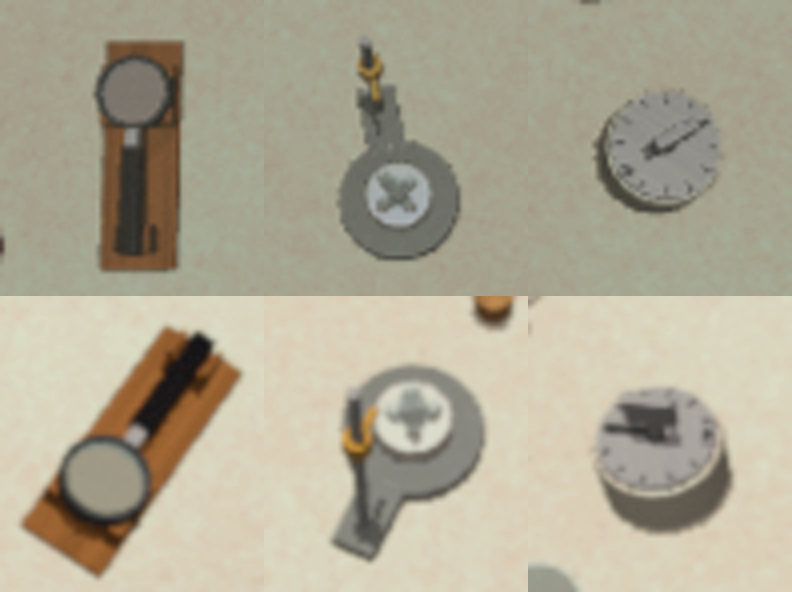

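The crop confirms it: dark ring with a black handle on the wooden rest. The pointer and collar are on the post, and the timer's needle points up-right in the top view. Next I'll bring the wrist camera over the timer.

```bash
python3 - <<'E'
from h import *
p=camera_params("wrist");c,d=ray(p,p["cx"],p["cy"]);print(p["fx"],c-get_obs()["tcp_pos"],d); print(Ro.from_rotvec(get_obs()["orientation"]).as_matrix())
E
python3 -m jog '[{"z":1},{"x":0.55,"y":0.79},{"x":0.55,"y":0.79},{"x":0.55,"y":0.79},{"x":0.55,"y":0.79},{"x":0.55,"y":0.79},{"x":0.55,"y":0.79},{"x":0.3,"y":0.5}]'
```

```text
300.9721352756062 [0.0646 0.0319 0.1628] [-0.2531 -0.1214 -0.9598]
[[ 0.9005  0.4348 -0.0008]
 [ 0.4348 -0.9005  0.0014]
 [-0.0001 -0.0016 -1.    ]]validation failed for argument at $[0]...
```

```bash

python3 -m jog '[{"rx":0,"ry":0,"rz":0,"x":0,"y":0,"z":1,"jaw":1},{"rx":0,"ry":0,"rz":0,"x":0.55,"y":0.79,"z":0,"jaw":1},{"rx":0,"ry":0,"rz":0,"x":0.55,"y":0.79,"z":0,"jaw":1},{"rx":0,"ry":0,"rz":0,"x":0.55,"y":0.79,"z":0,"jaw":1},{"rx":0,"ry":0,"rz":0,"x":0.55,"y":0.79,"z":0,"jaw":1},{"rx":0,"ry":0,"rz":0,"x":0.55,"y":0.79,"z":0,"jaw":1},{"rx":0,"ry":0,"rz":0,"x":0.55,"y":0.79,"z":0,"jaw":1},{"rx":0,"ry":0,"rz":0,"x":0.3,"y":0.5,"z":0,"jaw":1}]'
```

```text
clock: 1.1
tcp_pos: [0.5111, -0.29, 0.2708]
orientation: [-3.06, -0.706, -0.0]
contact_force: [-0.5, -0.2, 0.2]
grip_width: 0.0856
gripper_force: 0.0
```

```bash
python3 - <<'E'
from h import *
import json
def snap(k):
    p=camera_params("wrist");f=grab_frame("wrist");cv2.imwrite(f"pics/{k}.png",f[:,:,::-1]);json.dump({a:np.array(b).tolist() for a,b in p.items()},open(f"pics/{k}.json","w"))
snap("w1")
E
cat >> h.py <<'E'
import json
def snap(k,cam="wrist"):
    p=camera_params(cam);f=grab_frame(cam);cv2.imwrite(f"pics/{k}.png",f[:,:,::-1]);json.dump({a:np.array(b).tolist() for a,b in p.items()},open(f"pics/{k}.json","w"))
def load(k): return cv2.imread(f"pics/{k}.png"),json.load(open(f"pics/{k}.json"))
E
python3 -m jog '[{"rx":0,"ry":0,"rz":0,"x":0.4,"y":0.9,"z":0,"jaw":1},{"rx":0,"ry":0,"rz":0,"x":0.4,"y":0.9,"z":0,"jaw":1},{"rx":0,"ry":0,"rz":0,"x":0,"y":0,"z":0,"jaw":1}]'
python3 - <<'E'
from h import *
snap("w2")
ims=[]
for k in("w1","w2"):
    im,p=load(k);u=proj(p,[.555,-.231,.07]).astype(int);print(k,u)
    x,y=max(0,u[0]-75),max(0,u[1]-75);print(x,y);ims.append(cv2.resize(im[y:y+150,x:x+130],(390,450),interpolation=cv2.INTER_CUBIC))
h=min(i.shape[0] for i in ims);cv2.imwrite("pics/w12.png",np.hstack([i[:h] for i in ims]))
E
```

```text
clock: 1.52
tcp_pos: [0.5594, -0.1791, 0.2708]
orientation: [-3.056, -0.715, -0.002]
contact_force: [0.5, -0.2, -0.0]
grip_width: 0.0853
gripper_force: 0.0
w1 [293 112]
218 37
w2 [358 189]
283 114
```

View pics/w12.png

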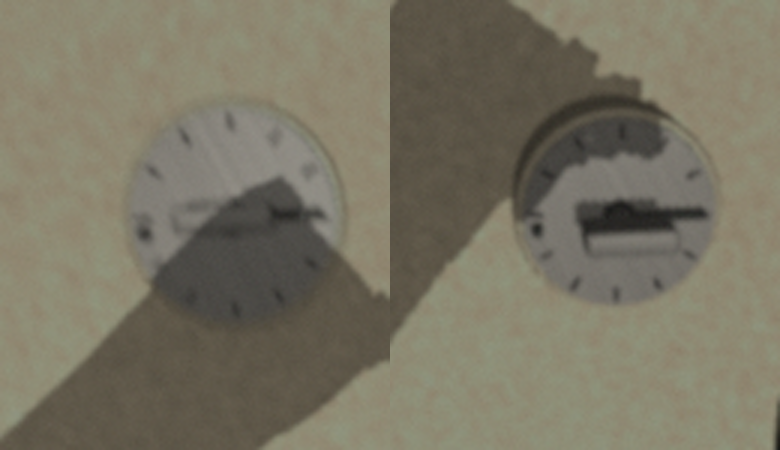

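In w1 the dial is at about (296,107). In w2 it is at about (359,183), with the stop pin at (332,190), the needle tip at (389,185), and the light wing top centred at about (364,195).

```bash
python3 - <<'E'
from h import *
ob=[]
for k,g in(("w1",(296,107)),("w2",(359,183))):
    im,p=load(k);s=4;x,y=g[0]-50,g[1]-50
    G=cv2.resize(cv2.cvtColor(im[y:y+100,x:x+100],cv2.COLOR_BGR2GRAY),None,fx=s,fy=s,interpolation=cv2.INTER_CUBIC)
    c=cv2.HoughCircles(G,cv2.HOUGH_GRADIENT,1.5,200,param1=60,param2=20,minRadius=120,maxRadius=150)
    u=c[0,0,:2]/s+[x,y];print(k,u,c[0,0,2]/s, 'R46 expected',p["fx"]*.046/(ray(p,0,0)[0][2]-.055));ob.append((p,*u));print(plane(p,*u,.055))
print("dial",tri(ob))
c=lambda k,a,b:(load(k)[1],a,b)
w2=lambda a,b:((a-390)/3+283,b/3+114); w1=lambda a,b:(a/3+218,b/3+37)
p1=load("w1")[1];p2=load("w2")[1]
print("wingtop",tri([(p1,*w1(222,221)),(p2,*w2(633,244))]))
print("tip",tri([(p1,*w1(325,214)),(p2,*w2(706,213))]), "pin",tri([(p1,*w1(145,232)),(p2,*w2(537,229))]))
for q in[(588,235),(680,232),(588,255),(680,253)]:print("wing corner",plane(p2,*w2(*q),.101))
E
```

```text
Traceback (most recent call last):
TypeError: 'NoneType' object is not subscriptable
```

```bash
python3 - <<'E'
from h import *
ob=[]
for k,g in(("w1",(296,107)),("w2",(359,183))):
    im,p=load(k);s=4;x,y=g[0]-50,g[1]-50;e=p["fx"]*.046/(ray(p,0,0)[0][2]-.055)
    G=cv2.resize(cv2.cvtColor(im[y:y+100,x:x+100],cv2.COLOR_BGR2GRAY),None,fx=s,fy=s,interpolation=cv2.INTER_CUBIC)
    c=cv2.HoughCircles(G,cv2.HOUGH_GRADIENT,2,50,param1=25,param2=10,minRadius=int(s*e*.9),maxRadius=int(s*e*1.1))
    if c is None: print("none",k,e);continue
    u=c[0,0,:2]/s+[x,y];print(k,u,c[0,0,2]/s,e);ob.append((p,*u));print(plane(p,*u,.055))
if len(ob)>1:print("dial",tri(ob))
w2=lambda a,b:((a-390)/3+283,b/3+114); w1=lambda a,b:(a/3+218,b/3+37)
p1=load("w1")[1];p2=load("w2")[1]
print("manual dial",plane(p1,296.3,107.3,.055),plane(p2,358.7,183,.055),tri([(p1,296.3,107.3),(p2,358.7,183)]))
print("wingtop",tri([(p1,*w1(222,221)),(p2,*w2(633,244))]))
print("tip",tri([(p1,*w1(325,214)),(p2,*w2(706,213))]), "pin",tri([(p1,*w1(145,232)),(p2,*w2(537,229))]))
for q in[(588,235),(680,232),(588,255),(680,253)]:print("wing corner",plane(p2,*w2(*q),.101))
E
```

```text
w1 [297.75 106.25] 33.6 36.56533662275709
[ 0.5635 -0.2315  0.055 ]
w2 [357.75 180.75] 35.55 36.5535218977599
[ 0.5622 -0.2287  0.055 ]
dial (array([ 0.5622, -0.2305,  0.0486]), [np.float64(1.1839439421019662), np.float64(1.1839439421018554)])
manual dial [ 0.5616 -0.2304  0.055 ] [ 0.5601 -0.2312  0.055 ] (array([ 0.5613, -0.2305,  0.0592]), [np.float64(0.5478382758647038), np.float64(0.5478382758650121)])
wingtop (array([ 0.5587, -0.2317,  0.1074]), [np.float64(0.18985946036907814), np.float64(0.18985946036888013)])
tip (array([ 0.5764, -0.2634,  0.0664]), [np.float64(0.09325507237510708), np.float64(0.09325507237489282)]) pin (array([ 0.5392, -0.2029,  0.0676]), [np.float64(0.31220627388006045), np.float64(0.31220627387986916)])
wing corner [ 0.5531 -0.2162  0.101 ]
wing corner [ 0.5698 -0.2472  0.101 ]
wing corner [ 0.546 -0.22   0.101]
wing corner [ 0.5625 -0.2513  0.101 ]
```

```bash
python3 -m jog '[{"rx":0,"ry":0,"rz":1,"x":0,"y":-0.44,"z":0,"jaw":1},{"rx":0,"ry":0,"rz":1,"x":0,"y":-0.44,"z":0,"jaw":1}]'; python3 -c "
from h import *
print(get_obs()['joints'],get_obs()['tcp_pos'])"
```

```text
clock: 1.82
tcp_pos: [0.5565, -0.2405, 0.2708]
orientation: [2.891, 1.228, -0.002]
contact_force: [-0.6, 0.3, -0.1]
grip_width: 0.0854
gripper_force: 0.0
[ 0.4753  0.3266 -0.2196  1.6433  0.0767  1.1808 -0.5299] [ 0.5565 -0.2405  0.2708]
```

```bash
python3 -m jog '[{"rx":0,"ry":0,"rz":1,"x":0,"y":0,"z":0,"jaw":1},{"rx":0,"ry":0,"rz":1,"x":0,"y":0,"z":0,"jaw":1},{"rx":0,"ry":0,"rz":1,"x":0,"y":0,"z":0,"jaw":1},{"rx":0,"ry":0,"rz":1,"x":0,"y":0,"z":0,"jaw":1},{"rx":0,"ry":0,"rz":1,"x":0,"y":0,"z":0,"jaw":1},{"rx":0,"ry":0,"rz":1,"x":0,"y":0,"z":0,"jaw":1},{"rx":0,"ry":0,"rz":1,"x":0,"y":0,"z":0,"jaw":1},{"rx":0,"ry":0,"rz":0.17,"x":0,"y":0,"z":0,"jaw":1}]'; python3 - <<'E'
from h import *
snap("w3");o=get_obs();print(o["tcp_pos"],o["orientation"],o["joints"])
im,p=load("w3");u=proj(p,[.5595,-.232,.075]).astype(int);x,y=u-55;print(x,y)
cv2.imwrite("pics/w3c.png",cv2.resize(im[y:y+110,x:x+110],(550,550),interpolation=cv2.INTER_CUBIC))
for X in([.5595,-.232,.101],[.560,-.2315,.055]):print((proj(p,X)-[x,y])*5)
E
```

```text
clock: 2.82
tcp_pos: [0.5565, -0.2401, 0.2707]
orientation: [-1.634, -2.683, 0.001]
contact_force: [-0.2, 0.0, -1.1]
grip_width: 0.0854
gripper_force: 0.0
[ 0.5566 -0.2399  0.2708] [-1.6338 -2.6826  0.001 ] [ 0.6375  0.3493 -0.4334  1.6321  0.1555  1.1952  0.6465]
271 108
[278.6167 300.127 ]
[278.4178 263.6639]
```

View pics/w3c.png

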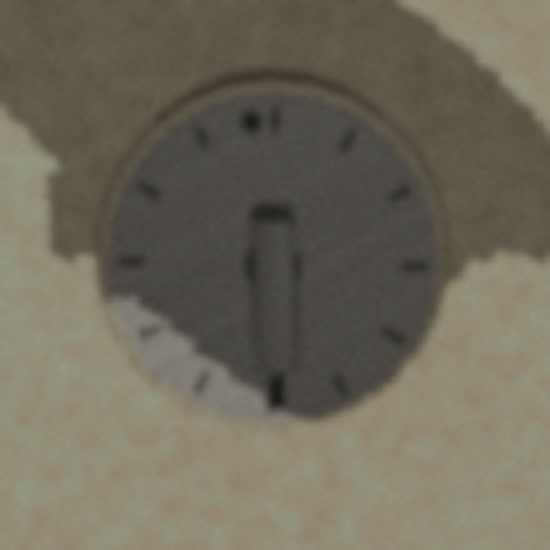

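The dial centre is at about (273,258) in crop pixels. The wing top is centred at about (275,295), upright in the image, so it is aligned with the tool. The stop pin is at (251,121) and the needle tip at (277,405).

```bash
python3 - <<'E'
from h import *
im,p=load("w3");f=lambda u,v,z:plane(p,271+u/5,108+v/5,z)
print("dial",f(273,258,.055),"wing",f(275,295,.101)); a=f(272,220,.101);b=f(277,370,.101);print(np.degrees(np.arctan2(*(b-a)[1::-1])),np.linalg.norm(b-a))
t=f(277,405,.06);q=f(251,121,.062);c=f(273,258,.055)
for n,v in(("tip",t),("pin",q)):print(n,v,np.degrees(np.arctan2(*(v-c)[1::-1])),np.linalg.norm((v-c)[:2]))
E
```

```text
dial [ 0.5581 -0.2308  0.055 ] wing [ 0.5582 -0.2313  0.101 ]
-60.54909876660419 0.034161399825791694
tip [ 0.5762 -0.2634  0.06  ] -60.95782234015698 0.037268025947029625
pin [ 0.5373 -0.2026  0.062 ] 126.43302115704053 0.03511863220636178
```

```bash
python3 -m jog '[{"rx":0,"ry":0,"rz":0.1,"x":0.035,"y":0.14,"z":-0.6,"jaw":0.2},{"rx":0,"ry":0,"rz":0,"x":0,"y":0,"z":-0.9,"jaw":0},{"rx":0,"ry":0,"rz":0,"x":0,"y":0,"z":-0.9,"jaw":0},{"rx":0,"ry":0,"rz":0,"x":0,"y":0,"z":-0.6,"jaw":0},{"rx":0,"ry":0,"rz":0,"x":0,"y":0,"z":-0.33,"jaw":0},{"rx":0,"ry":0,"rz":0,"x":0,"y":0,"z":0,"jaw":0}]' 60
```

```text
clock: 3.62
tcp_pos: [0.5589, -0.23, 0.0705]
orientation: [-1.608, -2.697, 0.001]
contact_force: [0.4, -0.2, 0.7]
grip_width: 0.0423
gripper_force: 0.0
```

```bash
python3 -m jog '[{"rx":0,"ry":0,"rz":0,"x":0,"y":0,"z":0,"jaw":-0.4},{"rx":0,"ry":0,"rz":0,"x":0,"y":0,"z":0,"jaw":-0.7},{"rx":0,"ry":0,"rz":0,"x":0,"y":0,"z":0,"jaw":-1},{"rx":0,"ry":0,"rz":0,"x":0,"y":0,"z":0,"jaw":-1},{"rx":0,"ry":0,"rz":0,"x":0,"y":0,"z":0,"jaw":-1}]' 60
```

```text
clock: 4.25
tcp_pos: [0.5576, -0.2323, 0.0729]
orientation: [-1.61, -2.697, 0.007]
contact_force: [-7.2, -2.9, 7.2]
grip_width: 0.0077
gripper_force: 59.6
```

```bash
python3 -m jog '[{"rx":0,"ry":0,"rz":0,"x":-0.025,"y":-0.03,"z":0.04,"jaw":-1},{"rx":0,"ry":0,"rz":-0.5,"x":0,"y":0,"z":0,"jaw":-1},{"rx":0,"ry":0,"rz":-0.8,"x":0,"y":0,"z":0,"jaw":-1},{"rx":0,"ry":0,"rz":-0.8,"x":0,"y":0,"z":0,"jaw":-1},{"rx":0,"ry":0,"rz":-0.8,"x":0,"y":0,"z":0,"jaw":-1},{"rx":0,"ry":0,"rz":0,"x":0,"y":0,"z":0,"jaw":-1}]' 60; python3 -c "
from h import *
print(get_obs()['moment'],get_obs()['joints'])"
```

```text
clock: 5.0
tcp_pos: [0.5575, -0.2322, 0.0732]
orientation: [-2.231, -2.212, 0.002]
contact_force: [0.1, -3.3, -12.8]
grip_width: 0.0075
gripper_force: 59.6
[-0.7471 -0.3861 -0.0016] [ 0.4946  0.5356 -0.2696  1.8286  0.1912  0.8032  0.1192]
```

```bash
python3 -m jog '[{"rx":0,"ry":0,"rz":-0.8,"x":0,"y":0,"z":-0.02,"jaw":-1},{"rx":0,"ry":0,"rz":-0.8,"x":0,"y":0,"z":0,"jaw":-1},{"rx":0,"ry":0,"rz":-0.8,"x":0,"y":0,"z":0,"jaw":-1},{"rx":0,"ry":0,"rz":-0.8,"x":0,"y":0,"z":0,"jaw":-1},{"rx":0,"ry":0,"rz":-0.8,"x":0,"y":0,"z":0,"jaw":-1},{"rx":0,"ry":0,"rz":-0.8,"x":0,"y":0,"z":0,"jaw":-1},{"rx":0,"ry":0,"rz":-0.8,"x":0,"y":0,"z":0,"jaw":-1},{"rx":0,"ry":0,"rz":0,"x":0,"y":0,"z":0,"jaw":-1}]' 60; python3 -c "
from h import *
print(get_obs()['moment'],get_obs()['joints'])"
```

```text
clock: 6.0
tcp_pos: [0.5581, -0.2325, 0.0731]
orientation: [3.006, 0.909, 0.0]
contact_force: [-2.1, -3.8, -3.6]
grip_width: 0.0075
gripper_force: 60.7
[-0.9749  0.2933 -0.0599] [ 0.3138  0.5212 -0.0302  1.8415  0.0228  0.7785 -0.712 ]
```

```bash
python3 -m jog '[{"rx":0,"ry":0,"rz":-0.9,"x":0,"y":0,"z":0,"jaw":-1},{"rx":0,"ry":0,"rz":-0.9,"x":0,"y":0,"z":0,"jaw":-1},{"rx":0,"ry":0,"rz":-0.9,"x":0,"y":0,"z":0,"jaw":-1},{"rx":0,"ry":0,"rz":-0.9,"x":0,"y":0,"z":0,"jaw":-1},{"rx":0,"ry":0,"rz":-0.9,"x":0,"y":0,"z":0,"jaw":-1},{"rx":0,"ry":0,"rz":-0.9,"x":0,"y":0,"z":0,"jaw":-1},{"rx":0,"ry":0,"rz":-0.9,"x":0,"y":0,"z":0,"jaw":-1},{"rx":0,"ry":0,"rz":0,"x":0,"y":0,"z":0,"jaw":-1}]' 60; python3 -c "
from h import *
print(get_obs()['moment'],get_obs()['joints'])"
```

```text
clock: 7.0
tcp_pos: [0.5581, -0.2331, 0.0731]
orientation: [3.038, -0.796, 0.002]
contact_force: [-1.6, -4.6, -2.8]
grip_width: 0.0076
gripper_force: 60.8
[-1.2999  0.4375 -0.017 ] [ 0.1051  0.5319  0.2482  1.8565 -0.1772  0.7734 -1.6358]
```

```bash
python3 -m jog '[{"rx":0,"ry":0,"rz":-0.4,"x":0,"y":0,"z":0,"jaw":-1},{"rx":0,"ry":0,"rz":-0.4,"x":0,"y":0,"z":0,"jaw":-1},{"rx":0,"ry":0,"rz":0,"x":0,"y":0,"z":0,"jaw":-1}]' 60; python3 -c "
from h import *
print(get_obs()['moment'],get_obs()['joints'])"
```

```text
clock: 7.38
tcp_pos: [0.5581, -0.2331, 0.0731]
orientation: [2.975, -1.004, 0.002]
contact_force: [-1.5, -5.4, -2.6]
grip_width: 0.0077
gripper_force: 60.8
[-1.218   0.4161 -0.0003] [ 0.0791  0.5355  0.2836  1.8583 -0.2036  0.7747 -1.751 ]
```

```bash
python3 -m jog '[{"rx":0,"ry":0,"rz":-0.3,"x":0,"y":0,"z":0,"jaw":-1},{"rx":0,"ry":0,"rz":-0.25,"x":0,"y":0,"z":0,"jaw":-1},{"rx":0,"ry":0,"rz":0,"x":0,"y":0,"z":0,"jaw":-1}]' 60; python3 -c "
from h import *
print(get_obs()['moment'],get_obs()['tau'])";  python3 -m jog '[{"rx":0,"ry":0,"rz":-0.3,"x":0,"y":0,"z":0,"jaw":-1},{"rx":0,"ry":0,"rz":0,"x":0,"y":0,"z":0,"jaw":-1}]' 60; python3 -c "
from h import *
print(get_obs()['moment'],get_obs()['tau'])"
```

```text
clock: 7.75
tcp_pos: [0.5581, -0.2332, 0.0731]
orientation: [2.924, -1.146, 0.002]
contact_force: [-2.2, -6.4, -2.3]
grip_width: 0.0078
gripper_force: 60.8
[-1.2805  0.4277 -0.0164] [ -3.7599 -56.6962   2.6674 -22.7827  -1.4129   0.3383  -0.1433]
clock: 8.0
tcp_pos: [0.5581, -0.2332, 0.0731]
orientation: [2.894, -1.219, 0.002]
contact_force: [-1.9, -6.3, -3.0]
grip_width: 0.0079
gripper_force: 61.7
[-1.4031  0.5214  0.6253] [ -3.3202 -56.5496   3.21   -22.6793  -1.9957   0.3335  -0.847 ]
```

The moment jumped to 0.63 N m at a turn of about 162–164°, so the key is at its stop. I'll release it and check.

```bash
python3 -m jog '[{"rx":0,"ry":0,"rz":0,"x":0,"y":0,"z":0,"jaw":0},{"rx":0,"ry":0,"rz":0,"x":0,"y":0,"z":0,"jaw":0},{"rx":0,"ry":0,"rz":0,"x":0,"y":0,"z":0.4,"jaw":0},{"rx":0,"ry":0,"rz":0,"x":0,"y":0,"z":0.8,"jaw":0},{"rx":0,"ry":0,"rz":0,"x":0,"y":0,"z":1,"jaw":0},{"rx":0,"ry":0,"rz":0,"x":0,"y":0,"z":1,"jaw":0},{"rx":0,"ry":0,"rz":0,"x":0,"y":0,"z":0,"jaw":0}]' 60;python3 - <<'E'
from h import *
snap("w4")
im,p=load("w4");u=proj(p,[.558,-.232,.075]).astype(int);x,y=u-55;print(x,y)
cv2.imwrite("pics/w4c.png",cv2.resize(im[y:y+110,x:x+110],(550,550),interpolation=cv2.INTER_CUBIC))
E
```

```text
clock: 8.88
tcp_pos: [0.5615, -0.2323, 0.2707]
orientation: [-2.891, 1.224, -0.017]
contact_force: [0.5, -0.3, -1.0]
grip_width: 0.0426
gripper_force: 0.0
270 116
```

View pics/w4c.png

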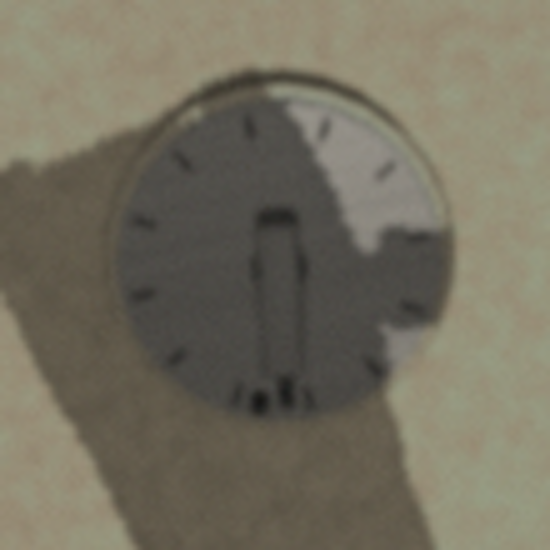

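The needle (288,390) stands against the stop pin (260,402), 0.2 rad short of its centre as specified, so the winding is done. Now I'll go to the lens, taking stage views on the way.

```bash
python3 -m jog '[{"rx":0,"ry":0,"rz":0.9,"x":-0.4,"y":0.9,"z":0.1,"jaw":0.2},{"rx":0,"ry":0,"rz":0.9,"x":-0.4,"y":0.9,"z":0.1,"jaw":0.2},{"rx":0,"ry":0,"rz":0.9,"x":-0.4,"y":0.9,"z":0.1,"jaw":0.2},{"rx":0,"ry":0,"rz":0.9,"x":-0.4,"y":0.9,"z":0.1,"jaw":0.2},{"rx":0,"ry":0,"rz":0.9,"x":0,"y":0,"z":0,"jaw":0.2},{"rx":0,"ry":0,"rz":0.2,"x":0,"y":0,"z":0,"jaw":0.2}]' 60;python3 -c "
from h import *
snap('s1')"
python3 -m jog '[{"rx":0,"ry":0,"rz":0,"x":-0.2,"y":0.95,"z":0,"jaw":0.2},{"rx":0,"ry":0,"rz":0,"x":-0.2,"y":0.95,"z":0,"jaw":0.2},{"rx":0,"ry":0,"rz":0,"x":0,"y":0,"z":0,"jaw":0.2},{"rx":0,"ry":0,"rz":0,"x":0,"y":0,"z":0,"jaw":0.2}]' 60;python3 -c "
from h import *
snap('s2')"
python3 -m jog '[{"rx":0,"ry":0,"rz":0,"x":0,"y":0.95,"z":0,"jaw":0.2},{"rx":0,"ry":0,"rz":0,"x":0,"y":0.95,"z":0,"jaw":0.2},{"rx":0,"ry":0,"rz":0,"x":0,"y":0,"z":0,"jaw":0.2},{"rx":0,"ry":0,"rz":0,"x":0,"y":0,"z":0,"jaw":0.2}]' 60
python3 - <<'E'
from h import *
snap('s3')
a=[load(k)[0] for k in('s1','s2','s3')]
for k in('s1','s2','s3'):
    p=load(k)[1];print(k,"stage",proj(p,[.57,.044,.06]),"ptr",proj(p,[.62,.05,.15]),"ring",proj(p,[.498,.279,.034]),"handle",proj(p,[.436,.278,.034]))
cv2.imwrite("pics/s.png",np.vstack([np.hstack([a[0],a[1]]),np.hstack([a[2],a[2]*0])])[:, :][::1,::1] if 0 else cv2.resize(np.vstack([np.hstack([a[0],a[1]]),np.hstack([a[2],a[2]*0])]),(800,500),interpolation=cv2.INTER_AREA))
E
```

```text
clock: 9.68
tcp_pos: [0.4613, -0.0149, 0.2876]
orientation: [-3.141, -0.031, 0.002]
contact_force: [-0.2, -0.2, 0.5]
grip_width: 0.0511
gripper_force: 0.0
clock: 10.22
tcp_pos: [0.4382, 0.0973, 0.2879]
orientation: [3.141, 0.023, -0.002]
contact_force: [0.5, -0.4, 0.1]
grip_width: 0.0512
gripper_force: 0.0
clock: 10.78
tcp_pos: [0.4387, 0.2105, 0.2881]
orientation: [3.14, 0.022, -0.001]
contact_force: [0.4, -0.1, -0.5]
grip_width: 0.0513
gripper_force: 0.0
s1 stage [275.3963  73.5488] ptr [252.1259   1.3536] ring [105.7478 128.8024] handle [114.4403 173.643 ]
s2 stage [368.5427  54.717 ] ptr [380.8378 -26.3508] ring [186.7884 113.7764] handle [192.4471 159.8087]
s3 stage [463.1043  56.7531] ptr [512.0456 -23.2469] ring [271.5155 115.5335] handle [273.6652 161.3932]
```

View pics/s.png

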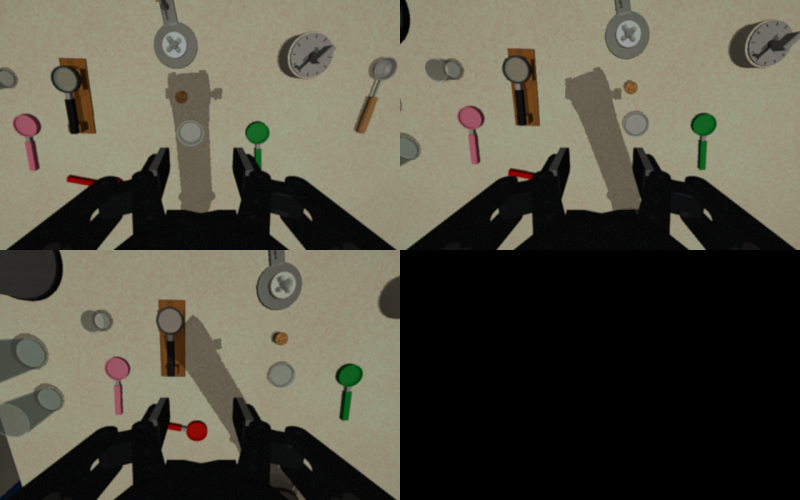

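All three views show the stage: crystal cross at about (280,72), (365,53)* and (452,55)* in full-size pixels (*approximate). The lens ring is at about (107,126), (187,110) and (272,112), with the handle below it. Now I'll measure it with masks.

```bash
python3 - <<'E'
from h import *
def hough(im,g,r0,r1,w,s=4,p2=15):
    x,y=max(0,int(g[0]-w)),max(0,int(g[1]-w));G=cv2.cvtColor(im[y:int(g[1]+w),x:int(g[0]+w)],cv2.COLOR_BGR2GRAY);G=cv2.resize(G,None,fx=s,fy=s,interpolation=cv2.INTER_CUBIC)
    c=cv2.HoughCircles(G,cv2.HOUGH_GRADIENT,2,400,param1=60,param2=p2,minRadius=int(r0*s),maxRadius=int(r1*s))
    return None if c is None else c[0,0]/s+[x,y,0]
G={'s1':((107,126),(280,72)),'s2':((187,110),(365,53)),'s3':((272,112),(452,55))}
R,H,B,P=[],[],[],[]
for k,(rg,st) in G.items():
    im,p=load(k);d=ray(p,0,0)[0][2]
    e=lambda r,z:p["fx"]*r/(d-z)
    c=hough(im,rg,e(.029,.04)*.9,e(.029,.04)*1.12,35);R.append((p,*c[:2]))
    b=hough(im,st,e(.048,.012)*.93,e(.048,.012)*1.1,55);B.append((p,*b[:2]))
    q=hough(im,st,e(.015,.03)*.8,e(.03,.03),30)
    m=(im.max(2)<40).astype(np.uint8);mm=np.zeros_like(m);hx=int(rg[0]);hy=int(rg[1]);mm[hy+10:hy+85,hx-20:hx+25]=m[hy+10:hy+85,hx-20:hx+25]
    n,l,s,ce=cv2.connectedComponentsWithStats(mm);i=1+np.argmax(s[1:,4]);pts=np.argwhere(l==i)[:,::-1].astype(np.float32);mr=cv2.minAreaRect(pts)
    bx=cv2.boxPoints(mr);bx=bx[np.argsort(bx[:,1])];t=bx[:2].mean(0);f=bx[2:].mean(0);H.append((p,t,f))
    print(k,"ring",c,e(.029,.04),plane(p,*c[:2],.041)[:2],"base",b,e(.048,.012),plane(p,*b[:2],.012)[:2],"pl",q,"handle",s[i],t,f,plane(p,*t,.041)[:2],plane(p,*f,.041)[:2])
print("ring",tri(R));print("base",tri(B))
print("h0",tri([(p,*t) for p,t,f in H]),"h1",tri([(p,*f) for p,t,f in H]))
E
```

```text
s1 ring [104.25 123.75  22.9 ] 21.272443826557957 [0.5051 0.2749] base [282.25  77.25  33.2 ] 32.96028932646353 [0.57   0.0417] pl [278.75  69.75  19.3 ] handle [105 156  23  55 778] [112.1566 156.2989] [120.9964 210.8114] [0.4619 0.272 ] [0.383  0.2732]
s2 ring [181.75 113.75  22.35] 21.252602466098317 [0.4981 0.2826] base [362.25  60.75  34.05] 32.93150862694749 [0.5698 0.0452] pl [365.25  53.75  20.4 ] handle [184 143  19  52 684] [190.9335 143.2853] [195.6971 194.4933] [0.4597 0.2747] [0.3877 0.2756]
s3 ring [270.25 113.25  20.15] 21.24282304858613 [0.5011 0.2795] base [443.25  62.75  34.05] 32.917321922551096 [0.5695 0.049 ] pl [454.75  53.25  18.75] handle [266 145  15  52 585] [272.4767 145.0903] [273.7848 196.1081] [0.4595 0.2778] [0.3875 0.2782]
ring (array([0.5011, 0.2824, 0.0333]), [np.float64(3.823632567718392), np.float64(4.5813216755152935), np.float64(1.6965255553997587)])
base (array([ 0.5715,  0.0435, -0.0024]), [np.float64(0.25803275538926673), np.float64(0.29650871395371003), np.float64(0.07431916359933537)])
h0 (array([0.4588, 0.2796, 0.0299]), [np.float64(1.1208042293256906), np.float64(0.4711857801229679), np.float64(0.671858446819015)]) h1 (array([0.3831, 0.2795, 0.0319]), [np.float64(3.3341588116031815), np.float64(1.7795176298801416), np.float64(1.5557834405751516)])
```

```bash
python3 -m jog '[{"rx":0,"ry":0,"rz":0,"x":0.9,"y":-0.4,"z":0.1,"jaw":0.2},{"rx":0,"ry":0,"rz":0,"x":0.9,"y":-0.4,"z":0.1,"jaw":0.2},{"rx":0,"ry":0,"rz":0,"x":0.9,"y":-0.4,"z":0,"jaw":0.2},{"rx":0,"ry":0,"rz":0,"x":0,"y":0,"z":0,"jaw":0.2},{"rx":0,"ry":0,"rz":0,"x":0,"y":0,"z":0,"jaw":0.2}]' 60;python3 -c "
from h import *
snap('p1')"
python3 -m jog '[{"rx":0,"ry":0,"rz":0,"x":0,"y":-0.95,"z":0,"jaw":0.2},{"rx":0,"ry":0,"rz":0,"x":0,"y":-0.95,"z":0,"jaw":0.2},{"rx":0,"ry":0,"rz":0,"x":0,"y":-0.95,"z":0,"jaw":0.2},{"rx":0,"ry":0,"rz":0,"x":0,"y":0,"z":0,"jaw":0.2},{"rx":0,"ry":0,"rz":0,"x":0,"y":0,"z":0,"jaw":0.2}]' 60
python3 - <<'E'
from h import *
snap('p2');ims=[]
for k in('p1','p2'):
    im,p=load(k);u=proj(p,[.60,.05,.1]).astype(int);x=int(np.clip(u[0]-65,0,510));y=int(np.clip(u[1]-90,0,220));print(k,x,y)
    ims.append(cv2.resize(im[y:y+180,x:x+130],(390,540),interpolation=cv2.INTER_CUBIC))
cv2.imwrite("pics/p12.png",cv2.convertScaleAbs(np.hstack(ims),alpha=1.5))
E
```

```text
clock: 11.45
tcp_pos: [0.5998, 0.1388, 0.3002]
orientation: [3.141, 0.023, -0.002]
contact_force: [0.2, 0.6, 0.8]
grip_width: 0.0518
gripper_force: 0.0
clock: 12.12
tcp_pos: [0.5995, -0.0295, 0.3009]
orientation: [-3.14, -0.028, -0.001]
contact_force: [-0.3, 0.8, -0.2]
grip_width: 0.0511
gripper_force: 0.0
p1 329 78
p2 192 76
```

View pics/p12.png

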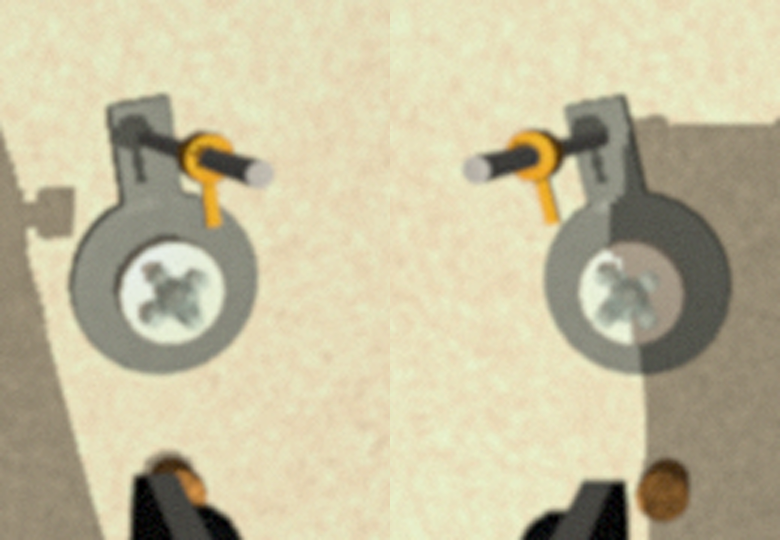

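p1 crop: pointer tip (214,227), post top (258,174), collar (208,158), base centre (164,282), plinth (172,293). p2 crop: tip (552,223), post top (478,169), collar (534,156), base (638,282), plinth (632,293).

```bash
python3 - <<'E'
from h import *
p1=load("p1")[1];p2=load("p2")[1]
a=lambda u,v:(p1,329+u/3,78+v/3); b=lambda u,v:(p2,192+(u-390)/3,76+v/3)
for n,x,y in[("tip",(214,226),(552,222)),("posttop",(258,174),(478,169)),("collar",(208,157),(534,156)),("base",(164,282),(638,282)),("plinth",(172,293),(632,293)),("cross",(173,295),(626,293))]:
    print(n,*tri([a(*x),b(*y)]))
print("base@.012",plane(*a(164,282),.012),plane(*b(638,282),.012))
E
```

```text
tip [0.6242 0.0543 0.1359] [np.float64(0.3397179450188386), np.float64(0.3397179450188916)]
posttop [0.6482 0.0594 0.1981] [np.float64(0.06043835179806196), np.float64(0.06043835179800858)]
collar [0.6483 0.059  0.1376] [np.float64(0.24040438403934342), np.float64(0.24040438403943704)]
base [0.5763 0.0435 0.008 ] [np.float64(0.188452800794563), np.float64(0.1884528007945092)]
plinth [0.5749 0.0435 0.0281] [np.float64(0.11214020504235925), np.float64(0.1121402050424083)]
cross [0.5764 0.0449 0.0371] [np.float64(0.5549432567079599), np.float64(0.554943256708017)]
base@.012 [0.5769 0.0444 0.012 ] [0.5773 0.0429 0.012 ]
```

```bash
python3 -m jog '[{"rx":0,"ry":0,"rz":0,"x":-0.45,"y":0.86,"z":0,"jaw":0.2},{"rx":0,"ry":0,"rz":0,"x":-0.45,"y":0.86,"z":0,"jaw":0.2},{"rx":0,"ry":0,"rz":0,"x":-0.45,"y":0.86,"z":0,"jaw":0.2},{"rx":0,"ry":0,"rz":0,"x":-0.45,"y":0.86,"z":-0.2,"jaw":0.2},{"rx":0,"ry":0,"rz":0,"x":-0.45,"y":0.86,"z":-0.4,"jaw":0.2},{"rx":0,"ry":0,"rz":0,"x":-0.43,"y":0.84,"z":-0.4,"jaw":0.2},{"rx":0,"ry":0,"rz":0,"x":0,"y":0,"z":0,"jaw":0.2},{"rx":0,"ry":0,"rz":0,"x":0,"y":0,"z":0,"jaw":0.2}]' 60
python3 - <<'E'
from h import *
snap('l1');im,p=load('l1');o=get_obs();print(o['tcp_pos'],o['orientation'])
d=ray(p,0,0)[0][2];e=p["fx"]*.029/(d-.041);u=proj(p,[.501,.2785,.034]);x,y=(u-60).astype(int);print(x,y,e)
C=im[max(y,0):max(y,0)+170,x:x+120];cv2.imwrite("pics/l1c.png",cv2.convertScaleAbs(cv2.resize(C,None,fx=4,fy=4,interpolation=cv2.INTER_CUBIC)[:600],alpha=1.5))
E
```

```text
clock: 13.18
tcp_pos: [0.4389, 0.2781, 0.2408]
orientation: [3.141, 0.031, 0.0]
contact_force: [-0.1, 0.1, 0.4]
grip_width: 0.051
gripper_force: 0.0
[0.4397 0.2773 0.2411] [-3.1415 -0.0274 -0.0012]
263 55 24.064702932192272
```

View pics/l1c.png

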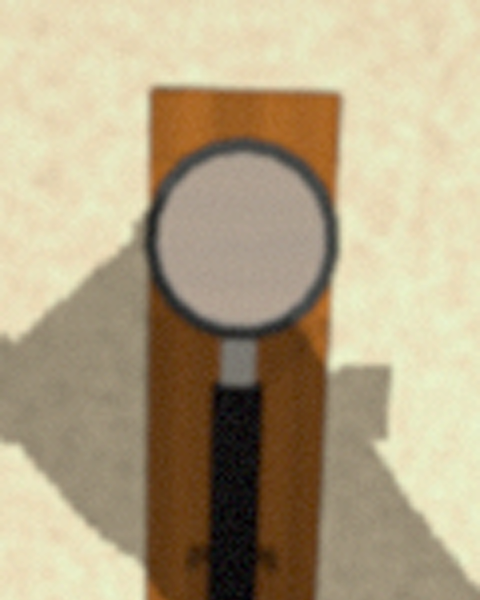

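The ring is centred at about (242,239) in crop pixels. The handle axis runs through (238.5,385) and (234.5,590), lying almost straight down the image.

```bash
python3 - <<'E'
from h import *
im,p=load('l1');f=lambda u,v:plane(p,263+u/4,55+v/4,.041)
c=f(242,239);a=f(238.5,385);b=f(234.5,590);print(c,a,b);v=c-b;print(np.degrees(np.arctan2(v[1],v[0])), np.linalg.norm(c-a))
for g in((242,239),(238.5,385)):print(tri([(p,263+g[0]/4,55+g[1]/4)]+[(load(k)[1],u,w) for k,u,w in ((('s1',104.5,123.75),('s3',270.25,113.25)) if g[1]<300 else (('s2',190.9,143.3),('s3',272.5,145.1)))]))
i=im.copy()
E
```

```text
[0.5017 0.278  0.041 ] [0.4592 0.2781 0.041 ] [0.3944 0.278  0.041 ]
-0.01968225347070614 0.0425195267860522
(array([0.5024, 0.2791, 0.0351]), [np.float64(1.425815816577945), np.float64(2.3293994489991543), np.float64(1.9605737130275878)])
(array([0.4584, 0.2784, 0.033 ]), [np.float64(0.530908601513693), np.float64(0.4109843797676438), np.float64(0.6350908251586761)])
```

```bash
python3 -m jog '[{"rx":0,"ry":0,"rz":0,"x":0,"y":0,"z":-0.9,"jaw":0},{"rx":0,"ry":0,"rz":0,"x":0,"y":0,"z":-0.9,"jaw":0},{"rx":0,"ry":0,"rz":0,"x":0,"y":0,"z":-0.9,"jaw":0},{"rx":0,"ry":0,"rz":0,"x":0,"y":0,"z":-0.6,"jaw":0},{"rx":0,"ry":0,"rz":0,"x":0,"y":0,"z":-0.4,"jaw":0},{"rx":0,"ry":0,"rz":0,"x":0,"y":0,"z":-0.03,"jaw":0},{"rx":0,"ry":0,"rz":0,"x":0,"y":0,"z":0,"jaw":0},{"rx":0,"ry":0,"rz":0,"x":0,"y":0,"z":0,"jaw":0}]' 40
python3 -m jog '[{"rx":0,"ry":0,"rz":0,"x":0,"y":0,"z":0,"jaw":-0.3},{"rx":0,"ry":0,"rz":0,"x":0,"y":0,"z":0,"jaw":-0.5},{"rx":0,"ry":0,"rz":0,"x":0,"y":0,"z":0,"jaw":-0.7},{"rx":0,"ry":0,"rz":0,"x":0,"y":0,"z":0,"jaw":-1},{"rx":0,"ry":0,"rz":0,"x":0,"y":0,"z":0,"jaw":-1},{"rx":0,"ry":0,"rz":0,"x":0,"y":0,"z":0,"jaw":-1}]' 40
```

```text
clock: 14.22
tcp_pos: [0.4406, 0.2777, 0.0183]
orientation: [-3.14, -0.026, -0.003]
contact_force: [0.2, 0.4, -0.1]
grip_width: 0.0429
gripper_force: 0.0
clock: 14.98
tcp_pos: [0.4396, 0.2775, 0.0174]
orientation: [-3.141, -0.026, -0.001]
contact_force: [-2.2, -0.8, 5.3]
grip_width: 0.0139
gripper_force: 39.0
```

```bash
python3 -m jog '[{"rx":0,"ry":0,"rz":0,"x":0,"y":0,"z":0.2,"jaw":-1},{"rx":0,"ry":0,"rz":0,"x":0,"y":0,"z":0.5,"jaw":-1},{"rx":0,"ry":0,"rz":0,"x":0,"y":0,"z":0.6,"jaw":-1},{"rx":0,"ry":0,"rz":0,"x":0,"y":0,"z":0.6,"jaw":-1},{"rx":0,"ry":0,"rz":0,"x":0,"y":0,"z":0.6,"jaw":-1},{"rx":0,"ry":0,"rz":0,"x":0,"y":0,"z":0.3,"jaw":-1},{"rx":0,"ry":0,"rz":0,"x":0,"y":0,"z":0,"jaw":-1},{"rx":0,"ry":0,"rz":0,"x":0,"y":0,"z":0,"jaw":-1}]' 60
python3 -m jog '[{"rx":0,"ry":0,"rz":0,"x":0.1,"y":-0.3,"z":0,"jaw":-1},{"rx":0,"ry":0,"rz":0,"x":0.2,"y":-0.6,"z":0,"jaw":-1},{"rx":0,"ry":0,"rz":0,"x":0.2,"y":-0.7,"z":0,"jaw":-1},{"rx":0,"ry":0,"rz":0,"x":0.2,"y":-0.7,"z":0,"jaw":-1},{"rx":0,"ry":0,"rz":0,"x":0.2,"y":-0.7,"z":0,"jaw":-1},{"rx":0,"ry":0,"rz":0,"x":0.2,"y":-0.6,"z":0,"jaw":-1},{"rx":0,"ry":0,"rz":0,"x":0.1,"y":-0.3,"z":0,"jaw":-1},{"rx":0,"ry":0,"rz":0,"x":0,"y":0,"z":0,"jaw":-1}]' 60
```

```text
clock: 15.98
tcp_pos: [0.4389, 0.2769, 0.1842]
orientation: [3.141, 0.027, -0.002]
contact_force: [-0.0, 0.4, -1.7]
grip_width: 0.0132
gripper_force: 58.6
clock: 16.98
tcp_pos: [0.5109, 0.0416, 0.1837]
orientation: [3.141, 0.022, -0.004]
contact_force: [0.0, -0.4, -1.1]
grip_width: 0.013
gripper_force: 58.7
```

```bash
python3 -m jog '[{"rx":0,"ry":0,"rz":0,"x":0.05,"y":0.03,"z":-0.2,"jaw":-1},{"rx":0,"ry":0,"rz":0,"x":0,"y":0,"z":-0.3,"jaw":-1},{"rx":0,"ry":0,"rz":0,"x":0,"y":0,"z":-0.3,"jaw":-1},{"rx":0,"ry":0,"rz":0,"x":0,"y":0,"z":-0.25,"jaw":-1},{"rx":0,"ry":0,"rz":0,"x":0,"y":0,"z":0,"jaw":-1},{"rx":0,"ry":0,"rz":0,"x":0,"y":0,"z":0,"jaw":-1}]' 60
python3 - <<'E'
from h import *
o=get_obs();print(o['tcp_pos'],o['orientation'])
snap('f_w');snap('f_t','top');snap('f_s','scene')
out=[]
for k,w,sc in(('f_w',66,4),('f_t',33,8),('f_s',33,8)):
    im,p=load(k);u=proj(p,[.59,.046,.12]).astype(int);x,y=max(0,u[0]-w//2*1),max(0,u[1]-75*4//sc);print(k,x,y,sc,"exp",proj(p,[.5757,.0438,.137]),proj(p,[.6242,.0543,.137]))
    c=cv2.resize(im[y:y+600//sc,x:x+264//sc],None,fx=sc,fy=sc,interpolation=cv2.INTER_CUBIC);c=c[:, :264];c=cv2.copyMakeBorder(c,0,600-c.shape[0],0,264-c.shape[1],cv2.BORDER_CONSTANT);out.append(c)
cv2.imwrite("pics/final.png",cv2.convertScaleAbs(np.hstack(out),alpha=1.6))
E
```

```text
clock: 17.73
tcp_pos: [0.5148, 0.0456, 0.1221]
orientation: [-3.141, -0.027, -0.001]
contact_force: [-0.0, -0.5, 0.0]
grip_width: 0.0134
gripper_force: 58.6
[0.5148 0.0456 0.1221] [-3.1413 -0.0274 -0.0007]
f_w 292 24 4 exp [329.4512 130.0716] [308.199   16.3706]
f_t 281 137 8 exp [297.8675 178.4342] [294.1073 162.0156]
f_s 304 194 8 exp [322.7922 223.444 ] [314.1052 240.1978]
```

View pics/final.png

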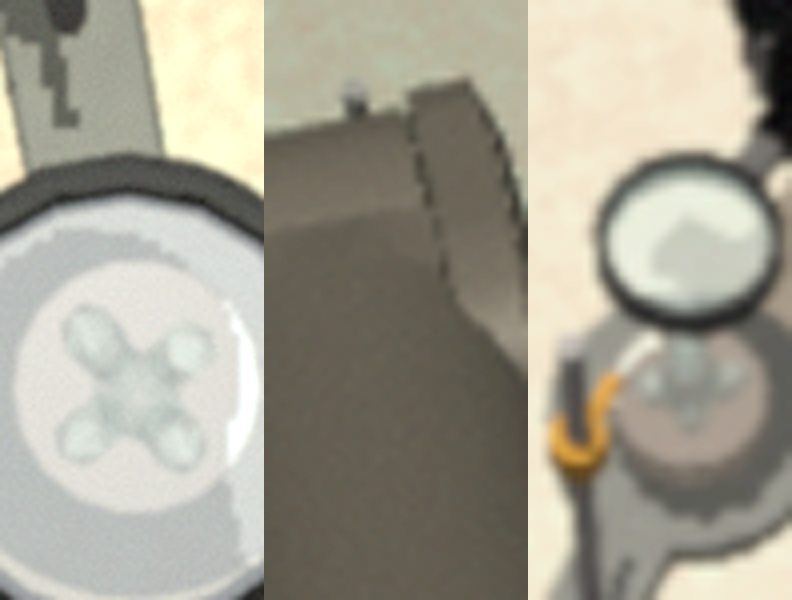

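The wrist view shows the crystal cross inside the ring. In the scene view the ring is centred at about (324.2,224.1) and the pointer tip is at about (315.5,241.5); the arm blocks the top view. I'll check the numbers relative to the pointer, and the level.

```bash
python3 - <<'E'
from h import *
o=get_obs();print(o['tcp_pos'],Ro.from_rotvec(o['orientation']).as_matrix()[:,2])
im,p=load('f_w');g=cv2.cvtColor(im,cv2.COLOR_BGR2GRAY)
m=((im.max(2)<75)&(im.max(2).astype(int)-im.min(2)<22)).astype(np.uint8)
# sample radial dark band from approx centre
c=np.array([329.,130.])
for it in range(3):
    P=[]
    for a in np.radians(np.arange(0,360,4)):
        r=np.arange(35,85,.25);q=c[:,None]+r*np.array([[np.cos(a)],[np.sin(a)]])
        v=cv2.remap(g,q[0].astype(np.float32)[None],q[1].astype(np.float32)[None],cv2.INTER_LINEAR)[0].astype(float)
        d=np.gradient(cv2.GaussianBlur(v[None],(1,9),0)[0] if 0 else np.convolve(v,np.ones(8)/8,'same'));d[:10]=0;d[-10:]=0
        if d.min()<-3:P.append(q[:,d.argmin()])
    P=np.array(P,np.float32);e=cv2.fitEllipseDirect(P)
    for _ in range(5):
        rr=np.linalg.norm(P-e[0],axis=1);k=abs(rr-np.median(rr))<4;e=cv2.fitEllipseDirect(P[k])
    c=np.array(e[0])
print("inner ring edge",e,k.sum(),"plane",plane(p,*c,.139+.0035))
im,p=load('f_s');print("scene ring@.139",plane(p,324.25,224.1,.139),"tip",plane(p,315.5,241.5,.137))
s0,_=load('f_s')
E
```

```text
[0.515  0.0453 0.1226] [ 0.0014  0.0003 -1.    ]
inner ring edge ((322.96197509765625, 127.21639251708984), (106.42150115966797, 108.68775177001953), 2.121190309524536) 90 plane [0.5773 0.047  0.1425]
scene ring@.139 [0.5759 0.0484 0.139 ] tip [0.625  0.0591 0.137 ]
```

```bash
python3 - <<'E'
from h import *
im,p=load('f_w')
for z in(.026,.03):print("plinth via lens",plane(p,292+137/4,24+387/4,z))
print("base scene0",plane(camera_params('scene'),323.75,247,.012))
print("ring with mid-height .139",plane(p,322.96,127.2,.139))
print(get_obs()['tcp_pos'])
E
```

```text
plinth via lens [0.5753 0.0436 0.026 ]
plinth via lens [0.5755 0.0437 0.03  ]
base scene0 [0.5781 0.0471 0.012 ]
ring with mid-height .139 [0.5771 0.047  0.139 ]
[0.515  0.0453 0.1226]
```

```bash
python3 -m jog '[{"rx":0,"ry":0,"rz":0,"x":-0.018,"y":-0.042,"z":-0.033,"jaw":-1},{"rx":0,"ry":0,"rz":0,"x":0,"y":0,"z":0,"jaw":-1},{"rx":0,"ry":0,"rz":0,"x":0,"y":0,"z":0,"jaw":-1},{"rx":0,"ry":0,"rz":0,"x":0,"y":0,"z":0,"jaw":-1},{"rx":0,"ry":0,"rz":0,"x":0,"y":0,"z":0,"jaw":-1},{"rx":0,"ry":0,"rz":0,"x":0,"y":0,"z":0,"jaw":-1}]' 60; python3 -c "
from h import *
o=get_obs();print(o['tcp_pos'],o['qvel'],Ro.from_rotvec(o['orientation']).as_matrix()[:,2])"
```

```text
clock: 18.62
tcp_pos: [0.5134, 0.0426, 0.1199]
orientation: [-3.141, -0.027, -0.0]
contact_force: [0.4, 0.1, -1.3]
grip_width: 0.0135
gripper_force: 58.6
[0.5134 0.0426 0.1199] [ 0.0015  0.0016 -0.0006 -0.002  -0.0013 -0.0016 -0.0009] [ 0.  0. -1.]
```

```bash
python3 -c "
from h import *
print(r.hand_in())"
```

```text
the job is handed in; nothing more can be done
None
```

I wound the key to its stop, and the needle is up against the pin. I then handed in with the lens held level over the crystal, centred to about 2–3 mm, with the glass at about 136.5 mm against the pointer's measured 137 mm; the hand-in gave no verdict.

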